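# Hang up the ear defenders

## Task

The ultrasonic cleaner has finished: hang the yellow ear defenders on the horizontal steel bar of the post stand, headband over the bar with one cup hanging freely on each side, and leave them there at rest. Do not drop them, and leave the blue pair, the solvent bottle and the lens canister standing where they are.

Things in the scene. Friction and masses are not known exactly. Their poses are not given: they have to be found in the camera images.
- yellow_muffs: Rigid ear defenders, yellow cups, grey band arching up, 250 g, standing on the cups on the black breadboard (its top 10 mm above the table). 160 (y, cup to cup) x 65 (x) x 158 mm high (z). Origin: centre of the footprint at the cups' undersides. x passes through under the arch. Half-turn symmetric about z. Cups z 0 to 85 mm, 76 mm free gap between them; band 30 mm wide (x).
- crown (a point): Yellow pair: centre of the underside of its crown pad (the face that rests on the bar), 136 mm above its origin. The pad is a yellow block at the top of the band, 30 (x) x 44 (y) x 22 mm, z = 136 to 158 mm; it can be pinched across its 30 mm.
- cup_a (a point): On the yellow ear defenders: centre of the cup on their +y side (y = 66 mm, z = 42 mm).
- cup_b (a point): On the yellow ear defenders: centre of the cup on their -y side (y = -66 mm, z = 42 mm).
- stand: Fixed post stand: black base 70 x 75 x 60 mm, steel post 20 mm thick, 175 mm high, both centred at x = +145 mm, and a level round steel bar, 16 mm thick, along x, top 155 mm above the origin, free from x = -115 (black end stop, 26 mm across, 10 mm long, towards the robot) to +123 mm (black 40 mm clamp, top at 167 mm). Origin: on the breadboard below the middle of the bar.
- bar_top (a point): On the stand: top of the steel bar at the middle of its free length, 155 mm above the stand's origin; x along the bar, y level across it, z up.
- blue_muffs: A second pair of ear defenders, the same size and shape but with blue cups and pad, standing on its cups; to be left alone. Same axes and origin as the yellow pair.
- solvent_bottle: Green bottle with a red cap, 64 mm diameter, 150 mm high, standing; to be left alone. Origin: centre of its underside.
- lens_canister: Silver-grey canister with a black cap, 56 mm diameter, 75 mm high, standing; to be left alone. Origin: centre of its underside.
Mind the look-alikes: they are no part of the job. Of the things that look like the yellow_muffs, the largest one is meant.

How it is judged:
By the outcome, as a careful person would: the job done as asked, in the order asked, and still so for the second after the job is handed in, with the robot touching nothing.
It also fails if it takes over 51 s, if anything falls off the work surface, if the arm or the gripper's body presses on something with over 40 N, if the wrist force passes 120 N, or if a joint passes its speed limit or range.

## Robot

A 7-joint arm with a two-finger parallel gripper is mounted at the origin on the work surface. World frame = base frame: x ahead of the robot, y to its left, z up, the work surface at z = 0. Lengths are in m, angles in rad, forces in N, time in s.
With the tool pointing down it reaches from about 0.425 to 0.925 m from the base axis. Payload 6.8 kg.
Tool frame: the origin (TCP) lies at the very end of the fingers, on their centre line; the grasp point (between the pads) lies bot.grip_depth behind it (bot.grip_depth is the distance from the TCP to the grasp point, in m); z points along the fingers, y is the line along which they close (so a half turn about z gives the same grasp; the last joint's range is limited). The gripper opens to 85 mm and grips with 20 to 120 N. Pads are 22 mm wide; open, the fingers measure 114 mm over their backs; the gripper's body (76 mm by 85 mm) begins 54 mm behind the grasp point. The pads swing forward as they close: fully open they stand 13 mm farther back than shut.
Start: joints at [1.096, 0.477, 0.022, 1.555, -0.011, 1.109, -0.083], TCP at [0.242, -0.63, 0.231] pointing down, gripper open.
Joint ranges: [-2.96, 2.96], [-0.34, 2.1], [-1.41, 1.46], [0.24, 2.44], [-1.37, 4.51], [0.17, 1.92], [-2.96, 2.96]. Speed limits (rad/s): [2.39, 2.39, 3.14, 3.14, 3.14, 3.14, 3.14].

## Interface

Orientations are given as a unit quaternion [w, x, y, z].
In Python, from station import bot gives the robot as it stands.
- The arm moves only by the tool send_rows, never from a script. Its arguments are lists of equal length, an entry for each row: "slide": the shift along the tool's x, y, z in mm, a list of three; "roll": the turn about the tool's z in degrees; "claw": the opening, from 0 (shut) to 1 (fully open). A call has exactly 8 rows; each row is the pose to reach, as a shift and turn from the pose commanded when the call began, along the tool's axes at that moment; what a row does not reach only later rows make up. A row lasts 1/12 s, in which the tool goes at most 41.7 mm and 7.16 degrees, less where a joint would pass 70% of its speed; a pose out of reach is approached as far as the arm can. A call with a gripper value outside its range is refused whole. The fingers move at their own pace and stop on an object; "force" is the grip in N (left out, the last holds). Time passes only in rows, so rows that repeat a pose let the fingers close, or fill a call up. It gives the time, the measured TCP pose, the force, the opening and the grip force at its end, in the units of the state.
- bot.get_obs(): the state, without advancing time (a new reading comes with each control period).
- bot.read_camera(name): name is "side" or "top" or "wrist"; returns the picture (384x512x3 uint8, red, green, blue); there is no depth.
- bot.camera_model(name): a dict with "camera_matrix" (3x3 intrinsics, pixels), "camera_from_world" (4x4, takes a point from world to camera coordinates). Camera axes: x right, y down, z forward; pixel columns grow to the right and rows downward; lengths in m; the calibration is good to about 2 mm. The wrist camera is an equidistant fisheye: a pixel r from the principal point sees the ray r / f radians off the axis. A picture is of the moment at which its call begins: read the wrist's pose just before it. camera_model takes no time and is no camera call; for the wrist camera it gives the pose at the moment of the call.
- bot.hand_in(): hands the job in; it is judged then, once.
The state is a dict: "t": time; "q": joint angles; "joint_vel": joint speeds; "joint_torque": joint torques, N m; "eef_pos": TCP position; "tool_rot": TCP orientation; "contact_force": force on the tool from outside, world axes, zero at the start; "torque": the same for the moment, N m; "gripper_width": opening from 0.0 (shut) to 1.0 (fully open); "grasp_force": force on a finger pad.
Only numpy, scipy, OpenCV 4.12 (cv2) and the standard library are available. Lean on these libraries where they do the work, as an engineer would, in place of code of your own. Each camera call takes 0.05 s, during which the arm holds its last target. There are 200 camera calls.

## Working session

There is one attempt and no reset: what is moved stays moved. The work goes in short steps, Python scripts to look and compute and a tool call to move; the robot and the scene stay as the last step left them, time stands still between calls to the robot, and variables do not carry over. Pictures are saved under pics/ and viewed, at most 10 in all, crops included, and the job is handed in when it is done.

Besides the shell and the picture viewer there is one more tool, called after "Call:" by a JSON object that holds its "fn" and its "kwargs", one argument or row to a line. send_rows: Moves the arm, as the interface text tells. Its arguments: {"type":"object","properties":{"slide":{"type":"array","items":{"type":"array","items":{"type":"number"}}},"roll":{"type":"array","items":{"type":"number"}},"claw":{"type":"array","items":{"type":"number"}},"force":{"type":"number"}},"required":["slide","roll","claw"]}

```bash
mkdir -p pics; ls; python3 - <<'E'
from station import bot
import cv2,numpy as np
o=bot.get_obs();print({k:np.round(v,3).tolist() for k,v in o.items()},bot.grip_depth)
for n in("side","top"):
    cv2.imwrite(f"pics/{n}0.png",cv2.resize(bot.read_camera(n)[:,:,::-1],(768,576)))
    m=bot.camera_model(n);print(n,np.round(m["camera_matrix"],1).tolist(),np.round(m["camera_from_world"],3).tolist())
E
```

```text
pics
{'t': 0.0, 'q': [1.096, 0.478, 0.022, 1.556, -0.011, 1.109, -0.083], 'joint_vel': [-0.0, -0.0, -0.0, -0.0, -0.001, -0.0, 0.0], 'joint_torque': [-0.001, -59.645, 1.607, -28.12, 0.012, 0.009, 0.0], 'eef_pos': [0.242, -0.63, 0.23], 'tool_rot': [-0.001, 0.983, 0.182, -0.0], 'contact_force': [-0.856, 0.468, 0.099], 'torque': [0.009, 0.019, -0.046], 'grasp_force': 0.0, 'gripper_width': 1.001} 0.0187
side [[460.7, 0.0, 253.4], [0.0, 460.7, 195.4], [0.0, 0.0, 1.0]] [[-0.984, -0.18, -0.015, 0.385], [-0.13, 0.768, -0.627, 0.115], [0.125, -0.615, -0.779, 1.425], [0.0, 0.0, 0.0, 1.0]]
top [[374.8, 0.0, 250.3], [0.0, 374.8, 190.8], [0.0, 0.0, 1.0]] [[-0.022, -1.0, -0.003, 0.02], [-0.974, 0.022, -0.226, 0.419], [0.226, -0.002, -0.974, 1.441], [0.0, 0.0, 0.0, 1.0]]
```

View pics/side0.png

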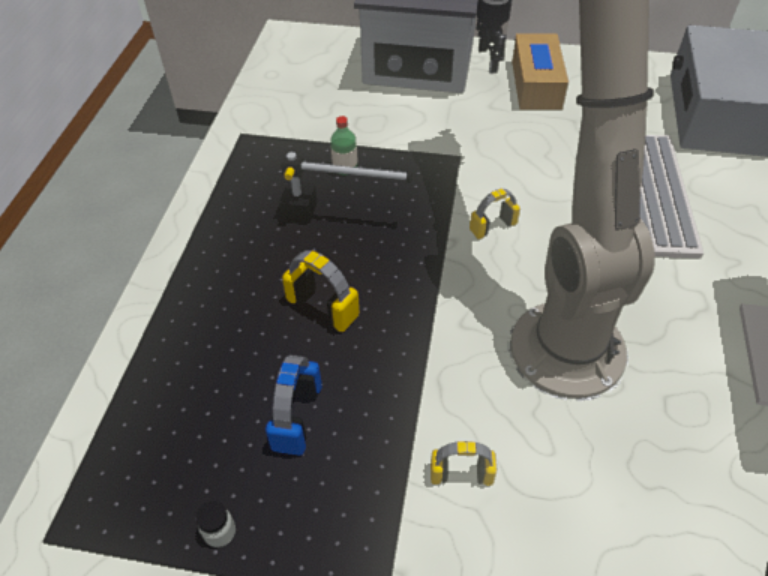

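View pics/top0.png

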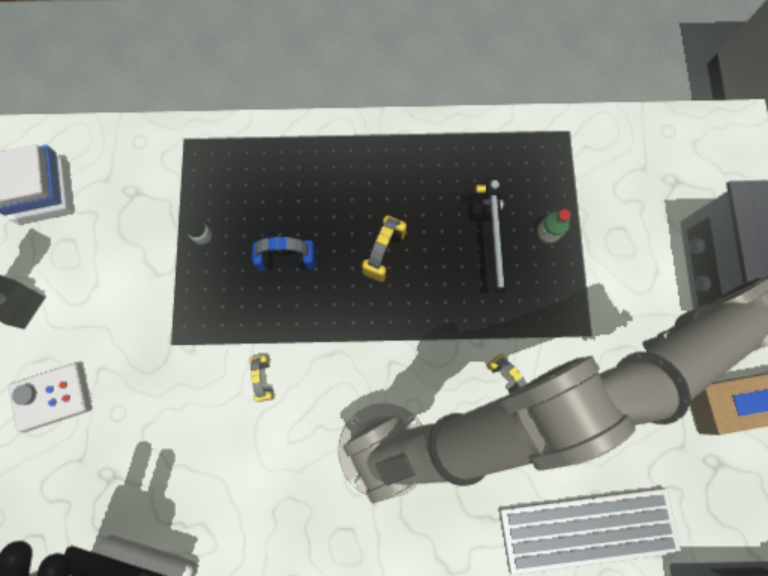

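The side view shows the yellow pair at (320,290) on the breadboard, the blue pair at (290,405) and the bar from (300,165) to (405,175). Yellow candidates in the top view are (385,248) on the black breadboard, (260,377) and (505,372). The last two are smaller and stand off the board. The first fits: it is the largest and on the breadboard. I'll confirm it in an enlarged crop.

```bash
python3 - <<'E'
import cv2,numpy as np
from station import bot
t=bot.read_camera("top")[:,:,::-1];s=bot.read_camera("side")[:,:,::-1]
# top x 235-345,y 115-200 ; side x 180-280,y 95-225
a=cv2.resize(t[115:200,235:345],None,fx=5,fy=5,interpolation=cv2.INTER_CUBIC)[:, :440]
a=cv2.resize(t[115:200,235:347],(448,340),interpolation=cv2.INTER_CUBIC)
b=cv2.resize(s[95:225,180:280],(400,520),interpolation=cv2.INTER_CUBIC)
c=np.zeros((520,800,3),np.uint8);c[:340,:400]=a[:,:400];c[:,400:]=b
cv2.imwrite("pics/crop1.png",c)
E
```

```text
(no output)
```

View pics/crop1.png

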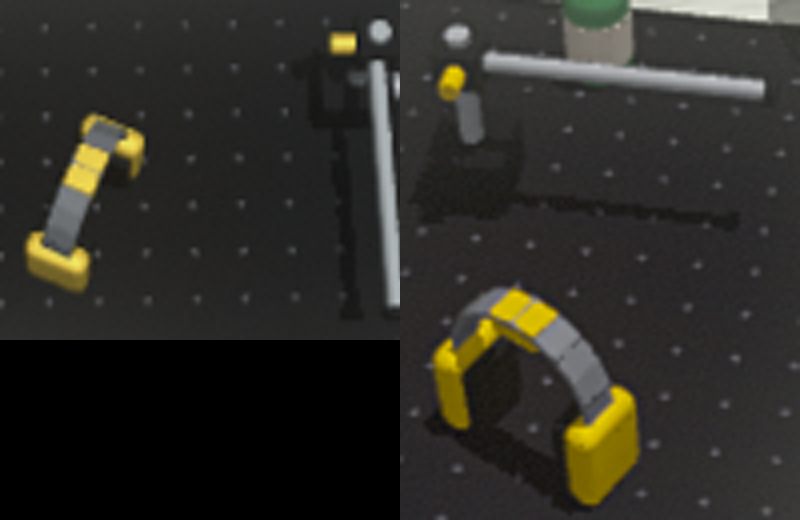

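The crop confirms the large yellow pair on the board: pad in the crop at (88,171) top and (525,311) side. The steel bar runs (377,62)→(502,287 in top0), and (487,61)→(765,89) in the side crop.

```bash
cat > h.py <<'E'
import cv2,numpy as np
from scipy.optimize import minimize,least_squares
from station import bot
M={n:bot.camera_model(n) for n in("side","top")}
def proj(n,P):
    m=M[n];T=m["camera_from_world"];c=np.atleast_2d(P)@T[:3,:3].T+T[:3,3];u=c@m["camera_matrix"].T
    return u[:,:2]/u[:,2:]
def tri(obs): # {cam:(u,v)}
    f=lambda p:np.concatenate([proj(n,p)[0]-uv for n,uv in obs.items()])
    r=least_squares(f,[.6,0,.15]);return r.x,np.abs(r.fun).max()
def box(x,y,z):return np.array([[a,b,c] for a in x for b in y for c in z])
def fit(x0,boxes,masks):
    S=4
    def cost(p):
        c,s=np.cos(p[2]),np.sin(p[2]);R=np.array([[c,-s,0],[s,c,0],[0,0,1]]);t=0
        for n,m in masks.items():
            im=np.zeros(m.shape,np.uint8)
            for b in boxes:
                q=proj(n,b@R.T+[p[0],p[1],.01])
                cv2.fillConvexPoly(im,cv2.convexHull(np.round((q+.5)*S-.5).astype(np.int32)),255)
            t+=1-((im>0)&m).sum()/((im>0)|m).sum()
        return t
    r=minimize(cost,x0,method="Nelder-Mead",options=dict(initial_simplex=[x0,np.add(x0,[.02,0,0]),np.add(x0,[0,.02,0]),np.add(x0,[0,0,.2])],xatol=1e-5))
    return r.x,r.fun
def ymask(n,roi):
    im=cv2.cvtColor(bot.read_camera(n),cv2.COLOR_RGB2HSV);m=cv2.inRange(im,(20,130,70),(35,255,255))
    k=np.zeros_like(m);x0,x1,y0,y1=roi;k[y0:y1,x0:x1]=m[y0:y1,x0:x1]
    return cv2.resize(k,None,fx=4,fy=4,interpolation=cv2.INTER_LINEAR)>127
B=[box((-.0325,.0325),(.054,.080),(0,.085)),box((-.0325,.0325),(-.080,-.054),(0,.085)),box((-.015,.015),(-.022,.022),(.136,.158))]
E
python3 - <<'E'
from h import *
print("pad",tri({"top":(257,157.7),"side":(211.2,172.8)}))
a=tri({"top":(329.3,130.5),"side":(201.7,110.3)});b=tri({"top":(334.7,191.3),"side":(271.3,117.2)})
print("bar",a,b,np.linalg.norm(a[0]-b[0]),np.degrees(np.arctan2(*(a[0]-b[0])[1::-1])))
mk={"top":ymask("top",(236,280,138,194)),"side":ymask("side",(185,242,160,225))}
p=tri({"top":(257,157.7),"side":(211.2,172.8)})[0]
for y in(-.4,0,.4,1.2): print(fit([p[0],p[1],y],B,mk))
# blue/other positions
for n,uv in(("blue pad",{"top":(278/1.5,243/1.5),"side":(289/1.5,372/1.5)}),("cap",{"top":(564/1.5,215/1.5),"side":(342/1.5,121/1.5)})):print(n,tri(uv))
E
```

```text
pad (array([ 0.51973673, -0.01699694,  0.16202675]), np.float64(0.16194897383277862))
bar (array([ 0.62300433, -0.29616757,  0.15339232]), np.float64(0.3899493589107976)) (array([ 0.38427251, -0.29924284,  0.15415826]), np.float64(0.4072043252114099)) 0.23875285552884243 0.7380239050506021
(array([ 0.52184454, -0.01360228, -2.00983457]), np.float64(0.7714605860644534))
(array([ 0.52295641, -0.01479257,  1.15019487]), np.float64(0.7760107358571982))
(array([ 0.52172634, -0.01349948,  1.13439089]), np.float64(0.7712662231715117))
(array([ 0.52181505, -0.0135986 ,  1.13357718]), np.float64(0.7716996975627113))
blue pad (array([0.50567149, 0.2498968 , 0.16523327]), np.float64(0.42649586414671603))
cap (array([ 0.56877402, -0.46987869,  0.15225275]), np.float64(0.1019136826404008))
```

```bash
python3 - <<'E'
from h import *
p=[.5218,-.0135,1.134]
c,s=np.cos(p[2]),np.sin(p[2]);R=np.array([[c,-s,0],[s,c,0],[0,0,1]]);out=[]
for n,roi in(("top",(230,290,135,200)),("side",(185,245,160,225))):
    im=bot.read_camera(n)[:,:,::-1];x0,x1,y0,y1=roi
    g=cv2.resize(im[y0:y1,x0:x1],None,fx=6.5,fy=6.5,interpolation=cv2.INTER_CUBIC)
    for b in B:
        q=proj(n,b@R.T+[p[0],p[1],.01]);cv2.polylines(g,[cv2.convexHull(np.round((q-[x0,y0]+.5)*6.5).astype(np.int32))],True,(255,0,255),1)
    mk=ymask(n,roi)[y0*4:y1*4,x0*4:x1*4].astype(np.uint8);cs,_=cv2.findContours(cv2.resize(mk,g.shape[1::-1]),0,2);cv2.drawContours(g,cs,-1,(0,255,0),1)
    out.append(g)
cv2.imwrite("pics/ov.png",np.hstack(out))
E
```

```text
(no output)
```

View pics/ov.png

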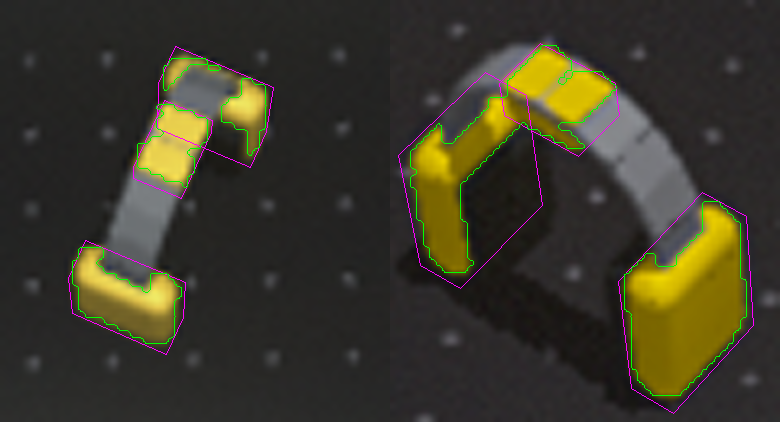

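Model outlines match both cups and the pad in both views (about 2 mm). The yellow pair is at (0.522, -0.014) with yaw 65°, and the bar middle is at (0.504, -0.298), along world x. The measured bar length of 239 mm agrees with the 238 mm given. Next I compute the moves.

```bash
cat > g.py <<'E'
import sys,numpy as np
from scipy.spatial.transform import Rotation as Ro
from station import bot
# usage: g.py x y z [tool x heading deg] -> slide mm, roll deg
def go(x,y,z,h=None):
    o=bot.get_obs();R=Ro.from_quat(np.roll(o["tool_rot"],-1)).as_matrix()
    s=R.T@(np.array([x,y,z])-o["eef_pos"])*1000;hd=np.degrees(np.arctan2(R[1,0],R[0,0]))
    print("t",round(o["t"],2),"eef",np.round(o["eef_pos"],4),"head",round(hd,2),"tz",np.round(R[:,2],3),"slide",np.round(s,1),"roll",None if h is None else round((hd-h+180)%360-180,1),"F",np.round(o["contact_force"],1),"grip",round(o["gripper_width"],3),round(o["grasp_force"],1),"q",np.round(o["q"],2))
if __name__=="__main__":go(*map(float,sys.argv[1:]))
E
python3 g.py .522 -.0135 .28 155
```

```text
t 0.5 eef [ 0.2421 -0.6301  0.2313] head 21.02 tz [-0. -0. -1.] slide [ 482.4 -475.2  -48.7] roll -134.0 F [ 0.4 -0.9  0.1] grip 1.001 0.0 q [ 1.1   0.48  0.02  1.56 -0.01  1.11 -0.08]
```

Call:
{"fn": "send_rows", "kwargs": {
  "slide": [
    [20,-20,-20],
    [48,-47,-40],
    [76,-75,-49],
    [104,-103,-49],
    [132,-131,-49],
    [160,-158,-49],
    [188,-186,-49],
    [216,-213,-49]
  ],
  "roll": [-7,-14,-21,-28,-35,-42,-49,-56],
  "claw": [1,1,1,1,1,1,1,1],
  "force": 40
}}

```text
t: 1.17
eef_pos: [0.3677, -0.352, 0.2806]
tool_rot: [0.0, 0.781, 0.625, -0.0]
contact_force: [0.8, -0.6, 0.5]
gripper_width: 0.998
grasp_force: 0.0
```

```bash
python3 g.py .522 -.0135 .28 155
```

```text
t 1.17 eef [ 0.3677 -0.352   0.2806] head 77.35 tz [ 0.    -0.001 -1.   ] slide [364.   76.4   0.4] roll -77.6 F [ 0.8 -0.6  0.5] grip 0.998 0.0 q [ 0.89  0.17 -0.29  1.87  0.05  1.11  0.37]
```

Call:
{"fn": "send_rows", "kwargs": {
  "slide": [
    [35,7,0],
    [70,14,0],
    [105,21,0],
    [140,29,0],
    [175,36,0],
    [210,44,0],
    [245,51,0],
    [280,59,0]
  ],
  "roll": [-7,-14,-21,-28,-35,-42,-49,-56],
  "claw": [1,1,1,1,1,1,1,1]
}}

```text
t: 1.83
eef_pos: [0.4881, -0.0927, 0.2807]
tool_rot: [0.0, 0.396, 0.918, -0.0]
contact_force: [0.9, -0.3, -0.2]
gripper_width: 1.0
grasp_force: 0.0
```

```bash
python3 g.py .522 -.0135 .28 155
```

```text
t 1.83 eef [ 0.4881 -0.0927  0.2807] head 133.34 tz [ 0.001 -0.001 -1.   ] slide [34.3 79.   0.7] roll -21.7 F [ 0.9 -0.3 -0.2] grip 1.0 0.0 q [ 0.6   0.18 -0.6   1.88  0.12  1.11  0.71]
```

Call:
{"fn": "send_rows", "kwargs": {
  "slide": [
    [11,25,0],
    [22,50,0],
    [30,70,0],
    [34,79,0],
    [34,79,0],
    [34,79,0],
    [34,79,0],
    [34,79,0]
  ],
  "roll": [-7,-14,-21.7,-21.7,-21.7,-21.7,-21.7,-21.7],
  "claw": [1,1,1,1,1,1,1,1]
}}

```text
t: 2.5
eef_pos: [0.5218, -0.0174, 0.2802]
tool_rot: [-0.0, 0.221, 0.975, -0.001]
contact_force: [0.4, -0.1, -0.2]
gripper_width: 1.002
grasp_force: 0.0
```

```bash
python3 g.py .522 -.0135 .148 155; python3 - <<'E'
from h import *
m=bot.camera_model("wrist");im=bot.read_camera("wrist")[:,:,::-1].copy()
K=m["camera_matrix"];T=m["camera_from_world"];print(np.round(K,1).tolist())
p=[.5218,-.0135,1.134];c,s=np.cos(p[2]),np.sin(p[2]);R=np.array([[c,-s,0],[s,c,0],[0,0,1]])
def fe(P):
    q=P@T[:3,:3].T+T[:3,3];th=np.arctan2(np.hypot(q[:,0],q[:,1]),q[:,2]);d=q[:,:2]/np.hypot(q[:,0],q[:,1])[:,None]
    return d*th[:,None]*K[0,0]+K[:2,2]
g=cv2.resize(im,(768,576))
tops=[b[[1,3,7,5]] for b in B]
for b in tops:cv2.polylines(g,[np.round((fe(b@R.T+[p[0],p[1],.01])+.5)*1.5).astype(np.int32)],True,(255,0,255),1)
cv2.imwrite("pics/w.png",g)
E
```

```text
t 2.5 eef [ 0.5218 -0.0174  0.2802] head 154.47 tz [-0.    -0.001 -1.   ] slide [  1.5   3.7 132.2] roll -0.5 F [ 0.4 -0.1 -0.2] grip 1.002 0.0 q [ 0.5   0.25 -0.69  1.82  0.17  1.13  0.88]
[[297.3, 0.0, 250.9], [0.0, 297.3, 191.9], [0.0, 0.0, 1.0]]
```

View pics/w.png

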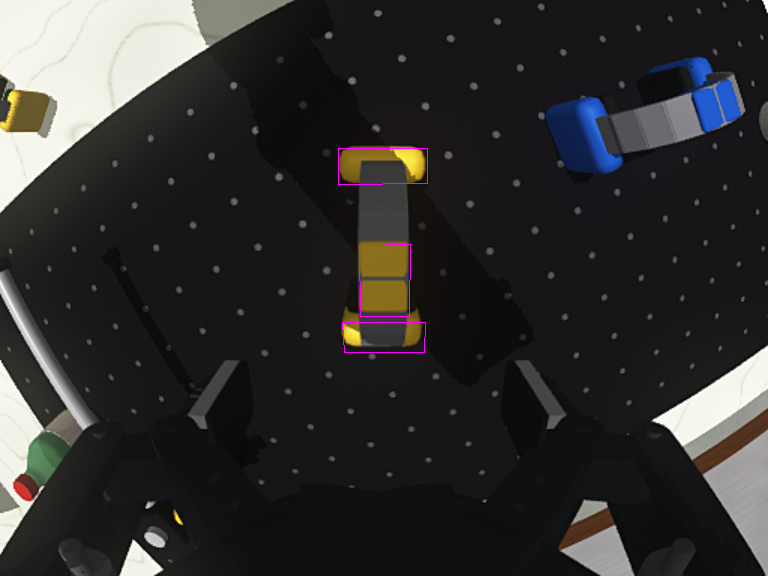

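The wrist view shows the model outlines matching the pad at (385,278) to about 1 mm, with the fingers straddling it at (220,400) and (535,400). I descend so the fingertips stay just above the pad's underside, which keeps them clear of the bar later.

Call:
{"fn": "send_rows", "kwargs": {
  "slide": [
    [1.5,3.7,25],
    [1.5,3.7,55],
    [1.5,3.7,85],
    [1.5,3.7,110],
    [1.5,3.7,125],
    [1.5,3.7,133],
    [1.5,3.7,133],
    [1.5,3.7,133]
  ],
  "roll": [-0.3,-0.3,-0.3,-0.3,-0.3,-0.3,-0.3,-0.3],
  "claw": [1,1,1,1,1,1,1,1]
}}

```text
t: 3.22
eef_pos: [0.5228, -0.0119, 0.1478]
tool_rot: [0.0, 0.217, 0.976, 0.0]
contact_force: [0.5, -0.3, -0.7]
gripper_width: 0.996
grasp_force: 0.0
```

```bash
python3 g.py .522 -.0135 .147 155
```

```text
t 3.22 eef [ 0.5228 -0.0119  0.1478] head 154.95 tz [ 0. -0. -1.] slide [ 0.1 -1.8  0.8] roll -0.0 F [ 0.5 -0.3 -0.7] grip 0.996 0.0 q [ 0.43  0.4  -0.64  1.96  0.31  0.87  0.75]
```

Call:
{"fn": "send_rows", "kwargs": {
  "slide": [
    [0,-1.5,0.8],
    [0,-1.5,0.8],
    [0,-1.5,0.8],
    [0,-1.5,0.8],
    [0,-1.5,0.8],
    [0,-1.5,0.8],
    [0,-1.5,0.8],
    [0,-1.5,0.8]
  ],
  "roll": [0,0,0,0,0,0,0,0],
  "claw": [0.7,0.4,0.2,0,0,0,0,0],
  "force": 50
}}

```text
t: 3.88
eef_pos: [0.5223, -0.0131, 0.1473]
tool_rot: [0.001, 0.216, 0.976, -0.0]
contact_force: [-1.8, -0.3, 5.8]
gripper_width: 0.335
grasp_force: 50.8
```

```bash
python3 g.py .522 -.0135 .337 155
```

```text
t 3.88 eef [ 0.5223 -0.0131  0.1473] head 155.0 tz [ 0.001 -0.001 -1.   ] slide [-1.000e-01 -6.000e-01 -1.897e+02] roll -0.0 F [-1.8 -0.3  5.8] grip 0.335 50.8 q [ 0.43  0.4  -0.64  1.97  0.31  0.87  0.75]
```

Gripped at opening 0.335 (about 28 mm), which fits the 30 mm pad. Now lifting 190 mm.

Call:
{"fn": "send_rows", "kwargs": {
  "slide": [
    [0,0,-8],
    [0,0,-30],
    [0,0,-60],
    [0,0,-90],
    [0,0,-120],
    [0,0,-150],
    [0,0,-178],
    [0,0,-190]
  ],
  "roll": [0,0,0,0,0,0,0,0],
  "claw": [0,0,0,0,0,0,0,0]
}}

```text
t: 4.55
eef_pos: [0.5229, -0.0123, 0.3403]
tool_rot: [0.002, 0.216, 0.976, 0.0]
contact_force: [0.7, -0.1, -3.6]
gripper_width: 0.342
grasp_force: 50.1
```

```bash
python3 g.py .502 -.2977 .337 90.7
```

```text
t 4.55 eef [ 0.5229 -0.0123  0.3403] head 155.04 tz [ 0.005 -0.    -1.   ] slide [-101.5 -267.6    3.3] roll 64.3 F [ 0.7 -0.1 -3.6] grip 0.342 50.1 q [ 0.52  0.2  -0.7   1.74  0.14  1.25  0.91]
```

Call:
{"fn": "send_rows", "kwargs": {
  "slide": [
    [-4,-10,0],
    [-14,-36,0],
    [-26,-68,0],
    [-38,-100,0],
    [-50,-132,0],
    [-62,-164,0],
    [-74,-196,0],
    [-84,-222,0]
  ],
  "roll": [3,9,16,23,30,37,44,51],
  "claw": [0,0,0,0,0,0,0,0]
}}

```text
t: 5.22
eef_pos: [0.5028, -0.2523, 0.3351]
tool_rot: [-0.001, 0.619, 0.786, -0.001]
contact_force: [-0.2, -0.5, -3.3]
gripper_width: 0.341
grasp_force: 50.1
```

```bash
python3 g.py .502 -.2977 .337 90.7
```

```text
t 5.22 eef [ 0.5028 -0.2523  0.3351] head 103.57 tz [-0.002  0.    -1.   ] slide [-43.9 -11.4  -1.9] roll 12.9 F [-0.2 -0.5 -3.3] grip 0.341 50.1 q [ 0.72  0.24 -0.44  1.67  0.11  1.26  0.49]
```

Call:
{"fn": "send_rows", "kwargs": {
  "slide": [
    [-15,-4,-1],
    [-30,-8,-2],
    [-40,-10,-2],
    [-44,-11.4,-2],
    [-44,-11.4,-2],
    [-44,-11.4,-2],
    [-44,-11.4,-2],
    [-44,-11.4,-2]
  ],
  "roll": [5,9,12,12.9,12.9,12.9,12.9,12.9],
  "claw": [0,0,0,0,0,0,0,0]
}}

```text
t: 5.88
eef_pos: [0.5041, -0.2938, 0.3384]
tool_rot: [-0.0, 0.699, 0.715, 0.0]
contact_force: [0.2, -0.4, -2.6]
gripper_width: 0.341
grasp_force: 50.1
```

```bash
python3 g.py .502 -.2977 .3 90.7; python3 - <<'E'
from h import *
a=cv2.resize(bot.read_camera("side")[40:200,160:300,::-1],(490,560),interpolation=cv2.INTER_CUBIC)
b=cv2.resize(bot.read_camera("top")[110:220,290:370,::-1],(310,426),interpolation=cv2.INTER_CUBIC)
c=np.zeros((560,800,3),np.uint8);c[:,:490]=a;c[:426,490:]=b;cv2.imwrite("pics/over.png",c)
E
```

```text
t 5.88 eef [ 0.5041 -0.2938  0.3384] head 91.26 tz [-0.  0. -1.] slide [-3.9 -2.2 38.4] roll 0.6 F [ 0.2 -0.4 -2.6] grip 0.341 50.1 q [ 0.73  0.27 -0.39  1.62  0.11  1.27  0.35]
```

View pics/over.png

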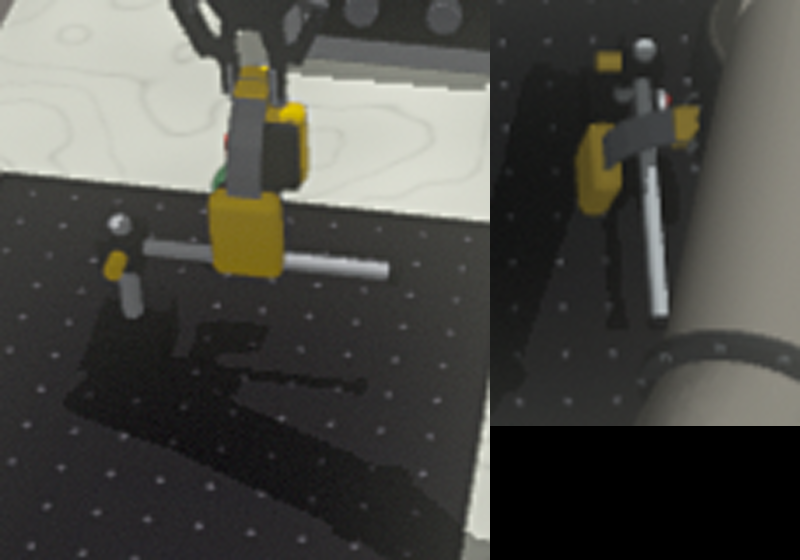

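The side view shows the pair above the bar with the near cup at (248,235) and the far cup at (290,145). The top view shows the band looking slightly tilted, so I'll fit its pose in the grip before lowering.

```bash
cat > f.py <<'E'
from h import *
from scipy.spatial.transform import Rotation as Ro
o=bot.get_obs();c0=o["eef_pos"]-[0,0,.137] # nominal muff origin
ROI={"top":(305,342,130,175),"side":(212,252,55,122)}
mk={n:ymask(n,r) for n,r in ROI.items()}
keep={n:np.zeros((1536,2048),bool) for n in ROI}
for n,(a,b,c,d) in ROI.items():keep[n][c*4:d*4,a*4:b*4]=1
def hulls(n,p):
    R=Ro.from_euler("ZYX",[p[3],p[5],p[4]]).as_matrix()
    # rotate about the pad centre
    return [cv2.convexHull(np.round((proj(n,(b-[0,0,.147])@R.T+c0+p[:3]+[0,0,.147])+.5)*4-.5).astype(np.int32)) for b in B]
def cost(p):
    t=0
    for n,m in mk.items():
        im=np.zeros(m.shape,np.uint8)
        for h in hulls(n,p):cv2.fillConvexPoly(im,h,255)
        im=(im>0)&keep[n];t+=1-(im&m).sum()/(im|m).sum()
    return t+sum((np.array(p)/[.008,.008,.008,.3,.3,.15])**2)*.01
best=None
for r in(-.3,0,.3):
    s=np.vstack([np.zeros(6),np.diag([.005,.005,.005,.1,.1,.05])])+[0,0,0,0,r,0]
    q=minimize(cost,s[0],method="Nelder-Mead",options=dict(initial_simplex=s,maxiter=500,xatol=1e-4))
    print(np.round(q.x[:3]*1000,1),np.round(np.degrees(q.x[3:]),1),q.fun)
    if best is None or q.fun<best.fun:best=q
print("nominal",cost(np.zeros(6)))
out=[]
for n,(a,b,c,d) in {"side":(200,262,45,130),"top":(300,350,125,180)}.items():
    g=cv2.resize(bot.read_camera(n)[c:d,a:b,::-1],None,fx=6,fy=6,interpolation=cv2.INTER_CUBIC)
    for pp,col in((np.zeros(6),(255,255,0)),(best.x,(255,0,255))):
        for h in hulls(n,pp):cv2.polylines(g,[((h/4-[a,c]+.1)*6).astype(np.int32)],True,col,1)
    out.append(np.pad(g,((0,510-g.shape[0]),(0,0),(0,0))))
cv2.imwrite("pics/fit.png",np.hstack(out))
E
python3 f.py
```

```text
[-4.7  1.3 -2.4] [-0.3 -2.6 -3.9] 0.8786246144586584
[ 1.   2.3 -0.3] [ 1.3 -2.4 -1.4] 0.8577017627084745
[ 2.6  2.6 -0.1] [-0.6 -2.9  0.1] 0.8684371914531465
nominal 0.89861399707641
```

View pics/fit.png

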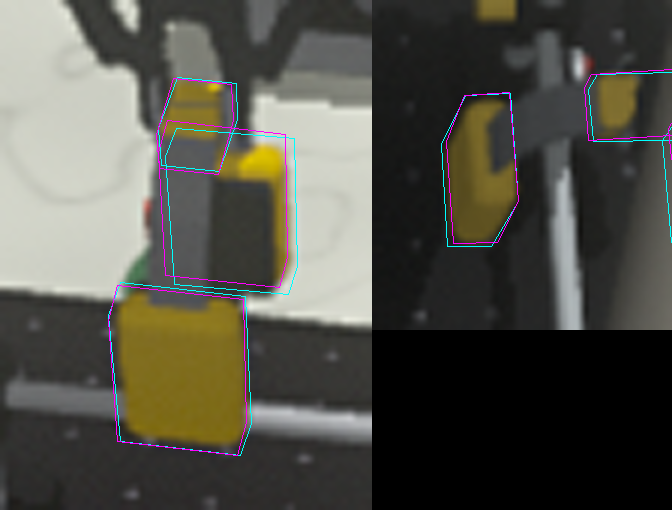

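The fitted pose (magenta) is within about 2 mm and 2.5° of nominal (cyan), so the pair did not slip. Lowering over the bar next.

Call:
{"fn": "send_rows", "kwargs": {
  "slide": [
    [-4.5,-2,10],
    [-4.5,-2,30],
    [-4.5,-2,55],
    [-4.5,-2,80],
    [-4.5,-2,105],
    [-4.5,-2,130],
    [-4.5,-2,150],
    [-4.5,-2,158]
  ],
  "roll": [0.6,0.6,0.6,0.6,0.6,0.6,0.6,0.6],
  "claw": [0,0,0,0,0,0,0,0]
}}

```text
t: 6.85
eef_pos: [0.4996, -0.2991, 0.1766]
tool_rot: [-0.003, 0.704, 0.71, -0.001]
contact_force: [-0.2, 0.0, -2.6]
gripper_width: 0.341
grasp_force: 50.2
```

Call:
{"fn": "send_rows", "kwargs": {
  "slide": [
    [0,0,0],
    [0,0,2],
    [0,0,4],
    [0,0,6],
    [0,0,7],
    [0,0,8],
    [0,0,8],
    [0,0,8]
  ],
  "roll": [0,0,0,0,0,0,0,0],
  "claw": [0,0,0,0,0,0,0,0]
}}

```text
t: 7.52
eef_pos: [0.5021, -0.2996, 0.1727]
tool_rot: [0.0, 0.704, 0.71, 0.0]
contact_force: [-0.3, -0.4, -3.1]
gripper_width: 0.338
grasp_force: 50.2
```

```bash
python3 g.py .502 -.299 .166 90.7
```

```text
t 7.52 eef [ 0.5021 -0.2996  0.1727] head 90.51 tz [ 0. -0. -1.] slide [ 0.6 -0.1  6.7] roll -0.2 F [-0.3 -0.4 -3.1] grip 0.338 50.2 q [ 0.72  0.42 -0.36  1.81  0.18  0.94  0.28]
```

Call:
{"fn": "send_rows", "kwargs": {
  "slide": [
    [0.5,0,1],
    [0.5,0,2],
    [0.5,0,3],
    [0.5,0,4],
    [0.5,0,5],
    [0.5,0,5.5],
    [0.5,0,5.5],
    [0.5,0,5.5]
  ],
  "roll": [0,0,0,0,0,0,0,0],
  "claw": [0,0,0,0,0,0,0,0]
}}

```text
t: 8.18
eef_pos: [0.5019, -0.299, 0.167]
tool_rot: [-0.0, 0.704, 0.71, -0.0]
contact_force: [0.6, 0.5, -3.2]
gripper_width: 0.339
grasp_force: 50.2
```

Call:
{"fn": "send_rows", "kwargs": {
  "slide": [
    [0,0,0.4],
    [0,0,0.8],
    [0,0,1.2],
    [0,0,1.6],
    [0,0,1.6],
    [0,0,1.6],
    [0,0,1.6],
    [0,0,1.6]
  ],
  "roll": [0,0,0,0,0,0,0,0],
  "claw": [0,0,0,0,0,0,0,0]
}}

```text
t: 8.85
eef_pos: [0.5021, -0.2991, 0.1661]
tool_rot: [0.0, 0.704, 0.71, -0.0]
contact_force: [-4.0, 1.8, 5.6]
gripper_width: 0.342
grasp_force: 51.2
```

Contact on the bar at the expected height (about 9 N). Reduce the grip, then open.

Call:
{"fn": "send_rows", "kwargs": {
  "slide": [
    [0,0,-0.5],
    [0,0,-0.5],
    [0,0,-0.5],
    [0,0,-0.5],
    [0,0,-0.5],
    [0,0,-0.5],
    [0,0,-0.5],
    [0,0,-0.5]
  ],
  "roll": [0,0,0,0,0,0,0,0],
  "claw": [0,0,0.3,0.34,0.36,0.38,0.42,0.46],
  "force": 20
}}

```text
t: 9.52
eef_pos: [0.502, -0.2991, 0.1657]
tool_rot: [0.0, 0.704, 0.71, 0.0]
contact_force: [-0.2, -0.3, 0.2]
gripper_width: 0.462
grasp_force: 0.0
```

Call:
{"fn": "send_rows", "kwargs": {
  "slide": [
    [0,0,0],
    [0,0,0],
    [0,0,0],
    [0,0,0],
    [0,0,0],
    [0,0,0],
    [0,0,0],
    [0,0,0]
  ],
  "roll": [0,0,0,0,0,0,0,0],
  "claw": [0.5,0.55,0.6,0.65,0.7,0.75,0.75,0.75]
}}

```text
t: 10.18
eef_pos: [0.502, -0.299, 0.166]
tool_rot: [0.0, 0.704, 0.71, 0.0]
contact_force: [0.2, 0.1, 0.3]
gripper_width: 0.747
grasp_force: 0.0
```

```bash
python3 - <<'E'
from h import *
a=cv2.resize(bot.read_camera("side")[40:200,160:300,::-1],(490,560),interpolation=cv2.INTER_CUBIC)
b=cv2.resize(bot.read_camera("wrist")[:,:,::-1],(310,232))
c=np.zeros((560,800,3),np.uint8);c[:,:490]=a;c[:232,490:]=b;cv2.imwrite("pics/rel.png",c)
E
```

```text
(no output)
```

View pics/rel.png

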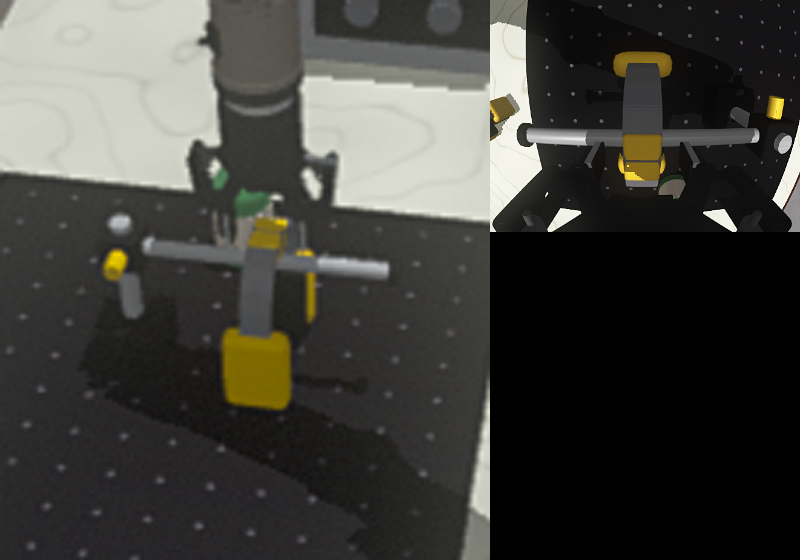

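The pair hangs on the bar with the pad at (268,235), near cup at (257,370) and far cup at (310,290). The fingers are clear on both sides, so I open fully and retract straight up.

Call:
{"fn": "send_rows", "kwargs": {
  "slide": [
    [0,0,0],
    [0,0,-5],
    [0,0,-15],
    [0,0,-30],
    [0,0,-50],
    [0,0,-80],
    [0,0,-110],
    [0,0,-130]
  ],
  "roll": [0,0,0,0,0,0,0,0],
  "claw": [0.85,0.9,0.9,0.9,0.9,0.9,0.9,0.9]
}}

```text
t: 10.95
eef_pos: [0.5029, -0.2993, 0.3001]
tool_rot: [0.002, 0.704, 0.71, 0.001]
contact_force: [1.2, 0.2, 0.4]
gripper_width: 0.901
grasp_force: 0.0
```

Call:
{"fn": "send_rows", "kwargs": {
  "slide": [
    [0,0,0],
    [0,0,0],
    [0,0,0],
    [0,0,0],
    [0,0,0],
    [0,0,0],
    [0,0,0],
    [0,0,0]
  ],
  "roll": [0,0,0,0,0,0,0,0],
  "claw": [0.9,0.9,0.9,0.9,0.9,0.9,0.9,0.9]
}}

```text
t: 11.62
eef_pos: [0.5018, -0.299, 0.2955]
tool_rot: [-0.0, 0.704, 0.71, -0.0]
contact_force: [-0.0, 0.1, -0.2]
gripper_width: 0.898
grasp_force: 0.0
```

```bash
python3 - <<'E'
from h import *
s=bot.read_camera("side")
a=cv2.resize(s[...,::-1],(512,384));w=cv2.resize(s[80:180,190:290,::-1],(288,288),interpolation=cv2.INTER_CUBIC)
for _ in range(6):s2=bot.read_camera("side")
d=cv2.absdiff(s[60:200,180:300],s2[60:200,180:300]);print("motion",d.max(),d.mean())
c=np.zeros((600,800,3),np.uint8);c[:384,:512]=a;c[:288,512:]=w
c[300:600,512:]=cv2.resize(bot.read_camera("wrist")[:,:,::-1],(288,300));cv2.imwrite("pics/end.png",c)
E
```

```text
motion 45 1.3503968253968255
```

View pics/end.png

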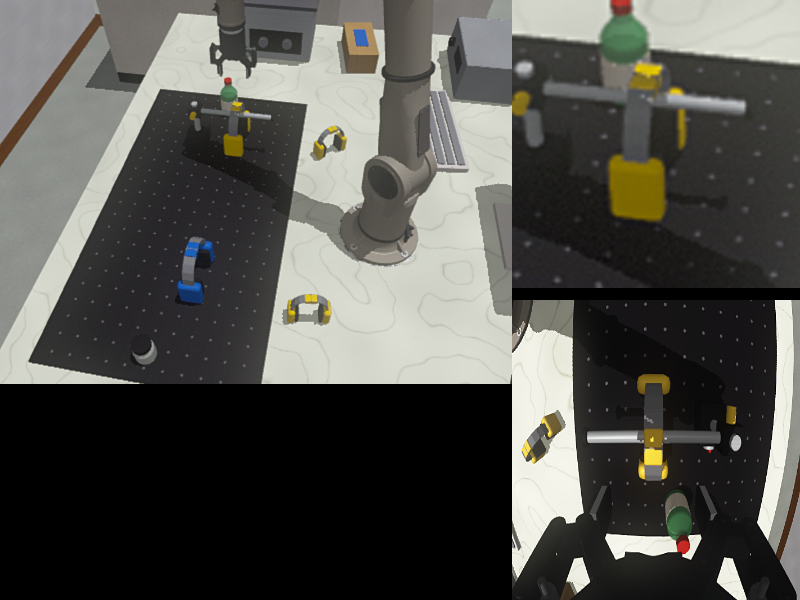

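The pair hangs mid-bar with one cup on each side, and everything else stands untouched. Before handing in, I check whether it is still swinging.

```bash
python3 - <<'E'
from h import *
r=[]
for _ in range(16):
    m=ymask("side",(205,260,95,165));ys,xs=np.nonzero(m);r.append((xs.mean()/4,ys.mean()/4,m.sum()))
r=np.array(r);print(np.round(r[::3],2),np.ptp(r,axis=0))
a,b=bot.read_camera("side"),bot.read_camera("side");d=cv2.absdiff(a,b);print("bg",d[250:350,20:60].max(),d.mean())
E
```

```text
[[ 235.14  137.3  8228.  ]
 [ 235.19  137.22 8324.  ]
 [ 235.22  137.29 8340.  ]
 [ 235.23  137.18 8308.  ]
 [ 235.21  137.25 8340.  ]
 [ 235.11  137.33 8292.  ]] [  0.12541407   0.21386732 112.        ]
bg 6 0.9100663926866319
```

Call:
{"fn": "send_rows", "kwargs": {
  "slide": [
    [0,0,0],
    [0,0,0],
    [0,0,0],
    [0,0,0],
    [0,0,0],
    [0,0,0],
    [0,0,0],
    [0,0,0]
  ],
  "roll": [0,0,0,0,0,0,0,0],
  "claw": [0.9,0.9,0.9,0.9,0.9,0.9,0.9,0.9]
}}

```text
t: 13.58
eef_pos: [0.5019, -0.2991, 0.2959]
tool_rot: [0.0, 0.704, 0.71, -0.0]
contact_force: [0.1, 0.6, 0.6]
gripper_width: 0.901
grasp_force: 0.0
```

Call:
{"fn": "send_rows", "kwargs": {
  "slide": [
    [0,0,0],
    [0,0,0],
    [0,0,0],
    [0,0,0],
    [0,0,0],
    [0,0,0],
    [0,0,0],
    [0,0,0]
  ],
  "roll": [0,0,0,0,0,0,0,0],
  "claw": [0.9,0.9,0.9,0.9,0.9,0.9,0.9,0.9]
}}

```text
t: 14.25
eef_pos: [0.5019, -0.2991, 0.2959]
tool_rot: [0.0, 0.704, 0.71, 0.0]
contact_force: [-0.4, -0.1, 0.2]
gripper_width: 0.901
grasp_force: 0.0
```

Call:
{"fn": "send_rows", "kwargs": {
  "slide": [
    [0,0,0],
    [0,0,0],
    [0,0,0],
    [0,0,0],
    [0,0,0],
    [0,0,0],
    [0,0,0],
    [0,0,0]
  ],
  "roll": [0,0,0,0,0,0,0,0],
  "claw": [0.9,0.9,0.9,0.9,0.9,0.9,0.9,0.9]
}}

```text
t: 14.92
eef_pos: [0.5019, -0.299, 0.2959]
tool_rot: [-0.0, 0.704, 0.71, -0.0]
contact_force: [0.6, -0.4, 0.3]
gripper_width: 0.898
grasp_force: 0.0
```

```bash
python3 - <<'E'
from h import *
r=[]
for _ in range(12):
    m=ymask("side",(205,260,95,165));ys,xs=np.nonzero(m);r.append((xs.mean()/4,ys.mean()/4,m.sum()))
print(np.round(np.array(r)[::3],2),np.ptp(r,axis=0),bot.get_obs()["t"])
E
```

```text
[[ 235.1   137.45 8260.  ]
 [ 235.23  137.23 8324.  ]
 [ 235.15  137.41 8244.  ]
 [ 235.21  137.3  8260.  ]] [ 0.1290197   0.26168281 80.        ] 15.5167
```

```bash
python3 - <<'E'
from h import *
def cen(im,roi):
    x0,x1,y0,y1=roi;m=cv2.inRange(cv2.cvtColor(im[y0:y1,x0:x1],cv2.COLOR_RGB2HSV),(20,130,70),(35,255,255));ys,xs=np.nonzero(m);return ys.mean()
r=[]
for _ in range(70):
    im=bot.read_camera("side");r.append((cen(im,(205,260,95,165)),cen(im,(280,335,285,330))))
r=np.array(r);print(r[:25].std(0),r[-25:].std(0),np.round(r[-20:,0],2),bot.get_obs()["t"])
E
```

```text
[0.04811972 0.03201715] [0.0540265  0.03872721] [41.91 41.89 41.89 41.92 41.9  41.82 41.9  41.89 41.84 41.98 41.9  41.83
 41.86 41.87 41.9  41.81 41.82 42.03 42.01 41.87] 19.0167
```

The remaining scatter is random, like that of a static reference object, so the pair is at rest.

```bash
python3 -c "
from station import bot
print(bot.hand_in())"
```

```text
the job is handed in; nothing more can be done
None
```

The yellow ear defenders hang at rest mid-bar with one cup on each side, the gripper is clear, the blue pair, bottle and canister were left alone, and the job was handed in at about 19 s.

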